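Make up two cable-entry kits

ROBOT

A 6-joint arm with a two-finger parallel gripper is mounted at the origin on the work surface. World frame = base frame: x ahead of the robot, y to its left, z up, the work surface at z = 0. Lengths are in m, angles in degrees, forces in N, time in s.
With the tool pointing down it reaches from about 0.375 to 0.9 m from the base axis. Payload 3.1 kg.
Tool frame: the origin (TCP) lies on the centre line of the jaws, within the pads' length; the fingertips stand 8 mm ahead of it and the grasp point (between the pads) lies 11 mm behind it; z points along the fingers, y is the line along which they close (so a half turn about z gives the same grasp; the last joint's range is limited). The gripper opens to 87 mm and grips with 3 to 60 N. Pads are 19 mm wide; open, the fingers measure 117 mm over their backs; the gripper's body (75 mm by 190 mm) begins 51 mm behind the grasp point.
Start: joints at [55.09, 30.224, 82.088, -0, 67.689, -10.227], TCP at [0.261, 0.568, 0.231] pointing down, gripper open.
Joint ranges: [-176.69, 176.69], [-43.24, 126.21], [12.49, 139.97], [-82, 262], [0, 151.66], [-163.58, 163.58]. Speed limits (degrees/s): [159.86, 159.86, 180, 180, 180, 180].

INTERFACE

Orientations are given as a 3x3 rotation matrix whose columns are the frame's x, y, z axes.
In Python, from rig import * gives the robot as it stands.
- The arm moves only by the tool step_arm, never from a script. Its argument "targets" is a list of rows, each a list of 5 numbers: the opening, from -1 (shut) to 1 (fully open), then the shift along the world's x, y, z normalised to -1 to 1, where 1 is 0.25 m, then the turn about the world's z normalised to -1 to 1, where 1 is 180 degrees. In form: [[fingers, x, y, z, turn], ...]. A call has 1 to 20 rows; each row is the pose to reach, as a shift and turn from the pose commanded when the call began, turning the shorter way round; what a row does not reach only later rows make up. A row lasts 1/10 s, in which the tool goes at most 50 mm and 8.59 degrees, less where a joint would pass 70% of its speed; a pose out of reach is approached as far as the arm can. A call with a number of a shift or a turn outside -1 to 1 is refused whole. A call with a gripper value outside its range is refused whole. The fingers move at their own pace and stop on an object; the grip force is fixed at half the most. Time passes only in rows, so rows that repeat a pose let the fingers close. It gives the time, the measured TCP pose, the force, the opening and the grip force at its end, in the units of the state.
- read_state(): the state, without advancing time (a new reading comes with each control period).
- capture(name): name is "scene" or "top" or "wrist"; returns a dict with "color" (384x512x3 uint8, red, green, blue), "mtx" (3x3 intrinsics, pixels), "k1" (the pictures are not rectified: a ray, as slopes to the right and down, at radius r is drawn at 1 + k1 r^2 times it, then the intrinsics apply), "pose" (4x4, takes a point from camera to world coordinates). Camera axes: x right, y down, z forward; pixel columns grow to the right and rows downward; lengths in m; the calibration is good to about 2 mm. A picture is of the moment at which its call begins. There is no depth.
- hand_in(): hands the job in; it is judged then, once.
The state is a dict: "time_s": time; "joint_positions": joint angles; "qvel": joint speeds; "tau": joint torques, N m; "position": TCP position; "tcp_rot": TCP orientation; "force": force on the tool from outside, world axes, zero at the start; "moment": the same for the moment, N m; "opening": opening from 0.0 (shut) to 1.0 (fully open); "grasp_force": force on a finger pad.
Only numpy, scipy, OpenCV 4.12 (cv2) and the standard library are available. Lean on these libraries where they do the work, as an engineer would, in place of code of your own. Each camera call takes 0.05 s, during which the arm holds its last target. There are 200 camera calls.

TASK

Make up two kits from the stock on the white sheet: put the largest cable gland and the cable clamp in the long tray, and the smallest gland and the adapter block in the square tray. In each tray the gland goes in the smaller compartment and the other part in the larger one, everything standing upright flat on the tray floor as it stands now. Leave the middle-sized gland where it is, and do not shift the bottle or the screwdriver.

Things in the scene. Friction and masses are not known exactly. Their poses are not given: they have to be found in the camera images.
- gland_large: The largest of three black plastic cable glands, standing upright: 60 mm tall; the lowest 14 mm is a pair of hexagon nuts 42 mm across flats (48.5 mm across corners), above it a round ribbed cap 36 mm in diameter up to 54 mm, tapering at the top. About 0.06 to 0.12 kg. Origin: centre of its underside; its z axis points up, on the gland's axis.
- gland_medium: The middle-sized black plastic cable gland, standing upright: 52 mm tall, hexagon nuts 30 mm across flats in the lowest 14 mm, round cap 26 mm in diameter. It stays in the stock. Origin: centre of its underside; its z axis points up, on the gland's axis.
- gland_small: The smallest of the three black plastic cable glands, standing upright: 44 mm tall; hexagon nuts 22 mm across flats (25.4 mm across corners) in the lowest 14 mm, above it a round ribbed cap 19 mm in diameter up to 38 mm, tapering at the top. About 0.02 to 0.035 kg. Origin: centre of its underside; its z axis points up, on the gland's axis.
- clamp: Aluminium cable clamp: a foot 70 x 30 x 8 mm (x, y, z) with a steel bolt head (10 mm wide, 5 mm high) at each end, and in its middle an upright body 34 x 30 mm (x, y) rising to 45 mm, with a round rubber insert, 22 mm, showing flush on both y faces. Grip it across y (30 mm). About 0.08 to 0.17 kg. Origin: centre of its underside; x along the foot, z up.
- adapter_block: Grey plastic fibre adapter block, a bar 64 x 24 x 38 mm (x, y, z) with four black ports along each long side and a row of four black dust caps (11 mm wide, 6 mm high) on top, 44 mm in all. Grip it across y (24 mm). About 0.05 to 0.1 kg. Origin: centre of its underside; x along its length, z up.
- tray_long: Long white plastic kit tray, 184 x 78 mm outside (x, y), fixed to the bench. Walls 3 mm thick, 12 mm high; floor 3 mm thick. Origin: centre of its underside; z up, x along its length. A 4 mm divider, as high as the walls, at x = -15 mm parts it into a smaller compartment, 72 x 72 mm, centred at x = -53 mm, and a larger, 102 x 72 mm (x, y), centred at x = +38 mm, both at y = 0.
- tray_square: Nearly square white plastic kit tray, 112 x 102 mm outside (x, y), fixed to the bench. Walls 3 mm thick, 12 mm high; floor 3 mm thick. Origin: centre of its underside; z up. A 4 mm divider along y, as high as the walls, at x = -9 mm parts it into a smaller (narrower) compartment, 42 x 96 mm (x, y), centred at x = -32 mm, and a larger, 60 x 96 mm, centred at x = +23 mm, both at y = 0.
- bottle: White closed plastic bottle, 48 mm in diameter, 110 mm tall, standing on the bench beyond the stock; a bystander. Origin: centre of its underside.
- screwdriver: Screwdriver lying on the bench beyond the stock; a bystander. Origin: under its middle.
Mind the look-alikes: they are no part of the job. Several things have the shape of the clamp; the one meant has the colours described above.

How it is judged:
By the outcome, as a careful person would: the job done as asked, in the order asked, and still so for the second after the job is handed in, with the robot touching nothing.
It also fails if it takes over 99 s, if anything falls off the work surface, if the arm or the gripper's body presses on something with over 40 N, if the wrist force passes 120 N, or if a joint passes its speed limit or range.

## Working session

There is one attempt and no reset: what is moved stays moved. The work goes in short steps, Python scripts to look and compute and a tool call to move; the robot and the scene stay as the last step left them, time stands still between calls to the robot, and variables do not carry over. Pictures are saved under pics/ and viewed, at most 14 in all, crops included, and the job is handed in when it is done.

Besides the shell and the picture viewer there is one more tool, called as name(argument=value, ...), one argument or row to a line, values as JSON. step_arm: Moves the arm, as the interface text tells. Scaled input: -1 to 1 covers 0.25 m each way for a shift and 180 degrees each way for a turn. Its arguments: {"type":"object","properties":{"targets":{"type":"array","items":{"type":"array","items":{"type":"number"}}}},"required":["targets"]}

```bash
mkdir -p pics; ls; python3 - <<'E'
from rig import *
import cv2,numpy as np
np.set_printoptions(precision=4,suppress=True)
for n in("scene","top"):
    c=capture(n);cv2.imwrite(f"pics/{n}0.png",cv2.resize(c["color"][:,:,::-1],(800,600),interpolation=cv2.INTER_CUBIC));print(n,c["mtx"],c["k1"],c["pose"])
s=read_state();print(s)
E
```

```text
pics
scene [[350.9218   0.     249.6397]
 [  0.     350.9218 185.9687]
 [  0.       0.       1.    ]] -0.008411231698673603 [[ 0.2772  0.651  -0.7067  1.1532]
 [ 0.9607 -0.1985  0.1939 -0.1591]
 [-0.0141 -0.7327 -0.6804  0.6228]
 [ 0.      0.      0.      1.    ]]
top [[373.5101   0.     254.9273]
 [  0.     373.5101 193.6217]
 [  0.       0.       1.    ]] -0.10884058919517382 [[-0.0048 -0.9904  0.1385  0.4219]
 [-1.      0.0056  0.0056 -0.014 ]
 [-0.0063 -0.1384 -0.9904  1.059 ]
 [ 0.      0.      0.      1.    ]]
{'time_s': 0.1, 'joint_positions': array([ 55.0896,  30.274 ,  82.1486,  -0.0002,  67.688 , -10.2275]), 'qvel': array([-0.0443, -0.1462, -0.1397, -0.0198,  0.081 ,  0.0062]), 'tau': array([  0.0001, -44.0984, -17.715 ,   0.0635,   0.0534,  -0.0001]), 'position': array([0.2606, 0.5674, 0.2297]), 'tcp_rot': array([[-0.9086,  0.4176, -0.0011],
       [ 0.4176,  0.9086, -0.0016],
       [ 0.0003, -0.0019, -1.    ]]), 'force': array([ 0.1987, -0.3914, -0.3019]), 'moment': array([ 0.0287, -0.0226, -0.0219]), 'grasp_force': 0.0, 'opening': 1.0000798106306898}
```

View pics/scene0.png

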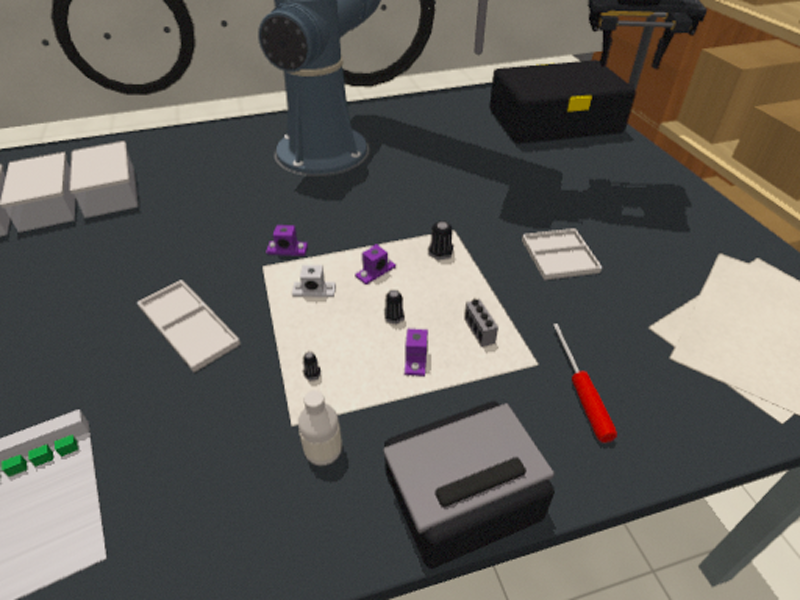

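View pics/top0.png

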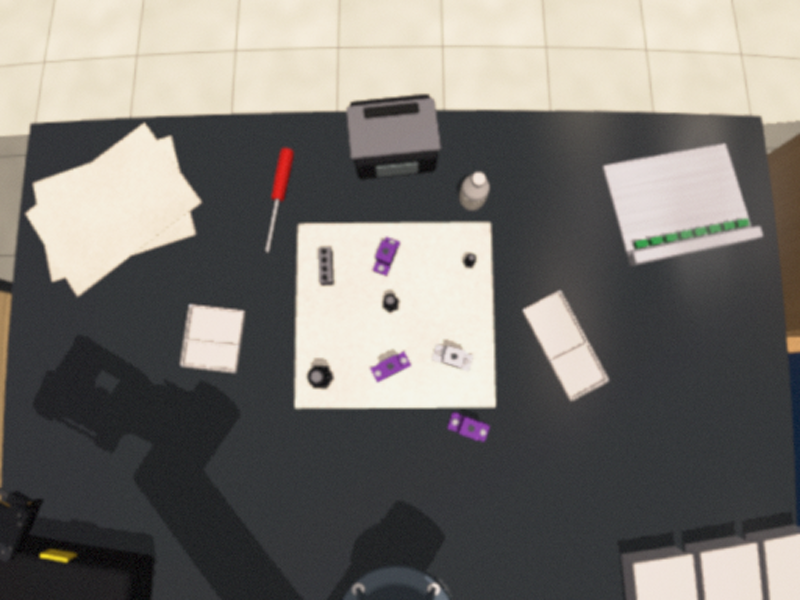

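The scene shows the grey clamp at (313,282), with the purple ones as look-alikes. In the top view, the large gland is at (319,376), the small gland at (470,260), the clamp at (453,356) and the adapter at (326,266). The trays are at (566,345) and (212,338).

```bash
cat > h.py <<'E'
from rig import *
import cv2,numpy as np
np.set_printoptions(precision=4,suppress=True)
def rays(c,px):
    px=np.asarray(px,float).reshape(-1,2); K=c["mtx"]
    d=(px-K[:2,2])/[K[0,0],K[1,1]]; u=d.copy()
    for _ in range(10): u=d/(1+c["k1"]*(u**2).sum(1,keepdims=True))
    return np.c_[u,np.ones(len(u))]@c["pose"][:3,:3].T
def toplane(c,px,z):
    r=rays(c,px); o=c["pose"][:3,3]; t=(z-o[2])/r[:,2]
    return (o+r*t[:,None])[:,:2]
def proj(c,p):
    p=np.asarray(p,float).reshape(-1,3); q=(p-c["pose"][:3,3])@c["pose"][:3,:3]
    u=q[:,:2]/q[:,2:]; u=u*(1+c["k1"]*(u**2).sum(1,keepdims=True))
    return u*[c["mtx"][0,0],c["mtx"][1,1]]+c["mtx"][:2,2]
def blob(mask,seed):
    n,l,s,ce=cv2.connectedComponentsWithStats(mask.astype(np.uint8))
    i=1+np.argmin(np.hypot(*(ce[1:]-seed).T)+1e3*(s[1:,4]<15)); return (l==i).astype(np.uint8),ce[i]
def rect(c,m,z):
    k=max(cv2.findContours(m,cv2.RETR_EXTERNAL,cv2.CHAIN_APPROX_NONE)[0],key=cv2.contourArea)
    (x,y),(w,h),a=cv2.minAreaRect((toplane(c,k,z)*1000).astype(np.float32))
    if w<h:w,h,a=h,w,a+90
    return x,y,w,h,a
def save(c,n): cv2.imwrite(f"pics/{n}.png",cv2.resize(c["color"][:,:,::-1],(800,600),interpolation=cv2.INTER_CUBIC))
E
python3 - <<'E'
from h import *
c=capture("top");g=c["color"].astype(int).max(2);S=512/800
for n,p,m,z in(("gl",(319,376),g<75,.03),("gs",(470,260),g<75,.025),("gm",(390,301),g<75,.025),("tl",(566,345),g>130,.012),("ts",(212,338),g>130,.012),("ad",(326,266),g<130,.04)):
    b,ce=blob(m,np.array(p)*S); print(n,ce/S,np.array(rect(c,b,z)))
print("clamp",toplane(c,np.array([453,356])*S,.03))
print("bottle",toplane(c,np.array([[472,205],[480,178]])*S,[0.0,.11][0]))
w=capture("wrist");save(w,"w0");s=read_state();R=s["tcp_rot"]
print(w["mtx"],w["k1"]);print(R.T@(w["pose"][:3,3]-s["position"]),R.T@w["pose"][:3,:3])
E
```

```text
gl [321.3848 376.4553] [435.2053 130.8826  35.9981  32.8175  89.9657]
gs [467.8571 261.1607] [ 641.0526 -133.8549   14.1455   12.2454   43.644 ]
gm [390.1989 305.2557] [561.9095   6.44    20.949   15.5531  97.8862]
tl [565.0424 344.71  ] [ 490.1574 -308.9688  187.6246   82.6557   26.3162]
ts [211.6548 337.7699] [505.8388 332.592  114.8778 105.7322 173.5585]
ad [324.211  266.8317] [630.8738 124.3891  64.7371  18.8006   9.5682]
clamp [[ 0.4702 -0.104 ]]
bottle [[ 0.7547 -0.1478]
 [ 0.8081 -0.1645]]
[[319.3631   0.     254.424 ]
 [  0.     319.3631 191.818 ]
 [  0.       0.       1.    ]] -0.0030432334738157395
[ 0.0841  0.0007 -0.1536] [[ 0.0011 -0.9537 -0.3009]
 [ 1.      0.0013 -0.0005]
 [ 0.0009 -0.3009  0.9537]]
```

View pics/w0.png

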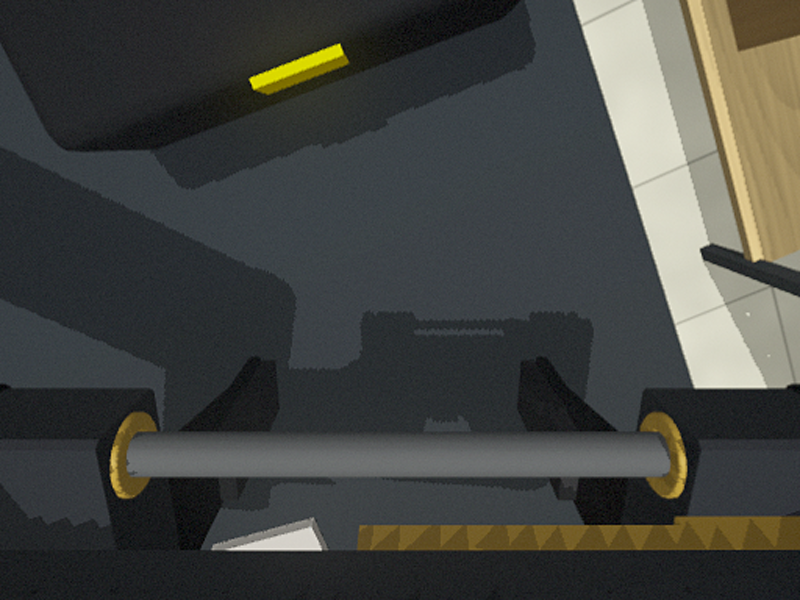

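The wrist view is clear above the fingers, and the point under the TCP falls near row 255. I'm hovering over the square tray first, which is on the way to the large gland.

step_arm(
  targets=[
    [1, 0.98, -0.94, 0, -0.36],
    [1, 0.98, -0.94, 0, -0.36],
    [1, 0.98, -0.94, 0, -0.36],
    [1, 0.98, -0.94, 0, -0.36],
    [1, 0.98, -0.94, 0, -0.36],
    [1, 0.98, -0.94, 0, -0.36],
    [1, 0.98, -0.94, 0, -0.36],
    [1, 0.98, -0.94, 0, -0.36],
    [1, 0.98, -0.94, 0, -0.36],
    [1, 0.98, -0.94, 0, -0.36],
    [1, 0.98, -0.94, 0, -0.36],
    [1, 0.98, -0.94, 0, -0.36],
  ],
)

```text
time_s: 1.4
position: [0.5051, 0.3337, 0.2306]
tcp_rot: [[-0.012, 1.0, -0.0], [1.0, 0.012, -0.0], [-0.0, -0.0, -1.0]]
force: [0.6, -0.5, 0.1]
opening: 0.998
grasp_force: 0.0
```

```bash
python3 - <<'E'
from h import *
c=capture("wrist");save(c,"w1");s=read_state();print(s["position"],s["joint_positions"],s["tcp_rot"][:2,0])
g=c["color"].astype(int).min(2)
b,ce=blob(g>130,proj(c,[[.506,.333,.01]])[0]);print(ce*800/512,b.sum(),np.array(rect(c,b,.012)))
E
```

```text
[0.5052 0.3337 0.2306] [22.8766 28.7019 84.9918  0.0006 66.3117 22.2344] [-0.0112  0.9999]
[397.9799 251.6405] 7416 [504.8384 334.5364 111.3533 101.8206 173.3117]
```

View pics/w1.png

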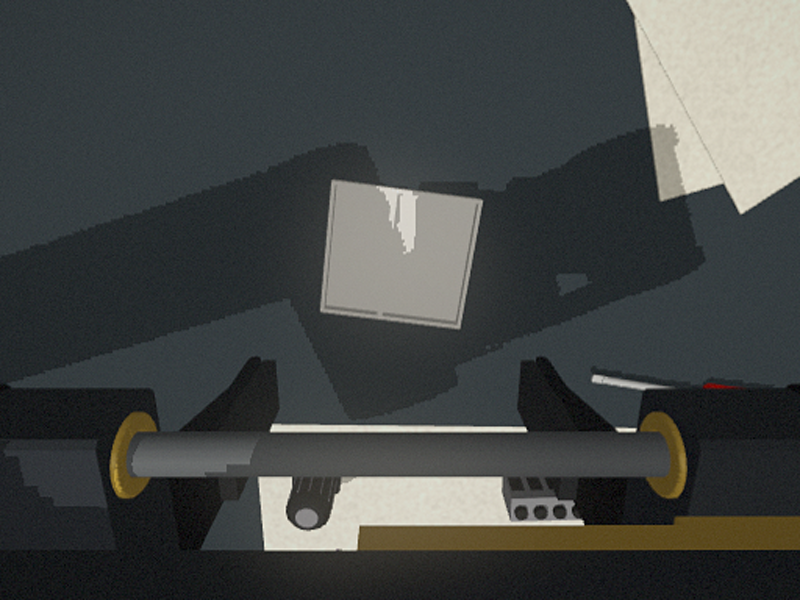

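The square tray's corners are at (332,180) to (459,327). The divider gap is at (379,315), left of centre, so the narrow compartment faces the robot. Next is the large gland.

step_arm(
  targets=[
    [1, -0.28, -0.81, -0.04, 0],
    [1, -0.28, -0.81, -0.04, 0],
    [1, -0.28, -0.81, -0.04, 0],
    [1, -0.28, -0.81, -0.04, 0],
    [1, -0.28, -0.81, -0.04, 0],
    [1, -0.28, -0.81, -0.04, 0],
    [1, -0.28, -0.81, -0.04, 0],
    [1, -0.28, -0.81, -0.04, 0],
  ],
)

```text
time_s: 2.25
position: [0.4368, 0.1314, 0.2208]
tcp_rot: [[-0.011, 1.0, 0.001], [1.0, 0.011, 0.0], [0.0, 0.001, -1.0]]
force: [0.1, 0.6, 0.7]
opening: 1.0
grasp_force: 0.0
```

```bash
python3 - <<'E'
from h import *
c=capture("wrist");save(c,"w2");s=read_state();print(s["position"],s["joint_positions"])
g=c["color"].astype(int).max(2)
p=proj(c,[[.435,.131,.03]])[0];print(p*800/512)
b,ce=blob(g<75,p);print(ce*800/512,b.sum())
for z in(0,.03,.06):print(z,np.array(rect(c,b,z)))
E
```

```text
[0.4367 0.1315 0.2207] [  2.6618  18.0936 106.1933   0.0151  55.6514   2.0312]
[395.4818 267.1812]
[401.551  244.1531] 407
0 [438.5024 141.6031  41.915   25.8457 161.152 ]
0.03 [438.2428 147.5372  38.558   23.7757 161.152 ]
0.06 [437.9832 153.4714  35.201   21.7057 161.152 ]
```

View pics/w2.png

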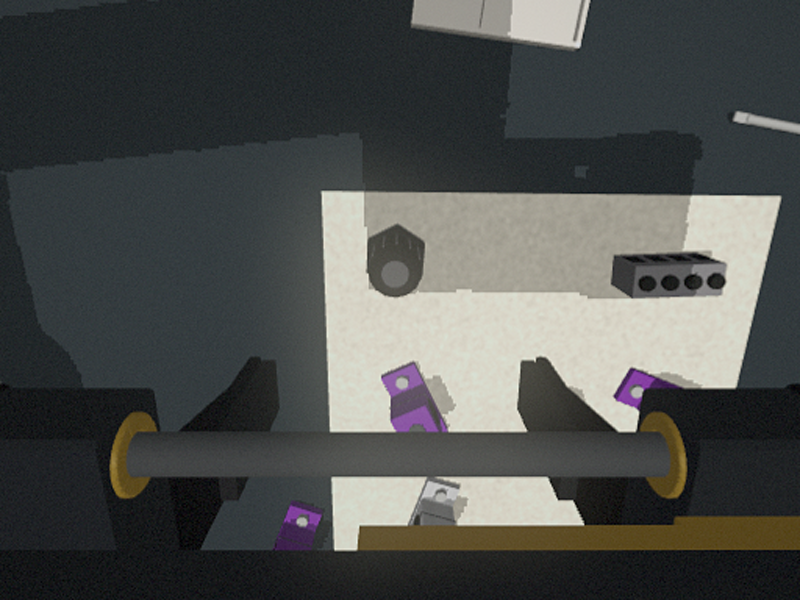

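The large gland's top disc is at (395,273). The adapter's dust caps run from (648,283) to (717,281).

```bash
python3 - <<'E'
from h import *
c=capture("wrist");S=512/800
print("gl top",toplane(c,np.array([395,273.5])*S,.06),"base mid l/r",toplane(c,np.array([[368,262],[425,262]])*S,.04))
q=toplane(c,np.array([[648,283],[671,282.5],[694,282],[717,281.5]])*S,.042);print("ad caps",q)
E
```

```text
gl top [[0.4346 0.1342]] base mid l/r [[0.4159 0.137 ]
 [0.4551 0.1374]]
ad caps [[0.6097 0.1249]
 [0.6256 0.1254]
 [0.6415 0.126 ]
 [0.6573 0.1265]]
```

step_arm(
  targets=[
    [1, -0.007, 0.01, -0.2, 0],
    [1, -0.007, 0.01, -0.4, 0],
    [1, -0.007, 0.01, -0.55, 0],
    [1, -0.007, 0.01, -0.65, 0],
    [1, -0.007, 0.01, -0.72, 0],
    [1, -0.007, 0.01, -0.768, 0],
    [1, -0.007, 0.01, -0.768, 0],
    [-1, -0.007, 0.01, -0.768, 0],
    [-1, -0.007, 0.01, -0.768, 0],
    [-1, -0.007, 0.01, -0.768, 0],
    [-1, -0.007, 0.01, -0.768, 0],
    [-1, -0.007, 0.01, -0.768, 0],
    [-1, -0.007, 0.01, -0.768, 0],
    [-1, -0.007, 0.01, -0.768, 0],
    [-1, -0.007, 0.01, -0.768, 0],
  ],
)

```text
time_s: 3.85
position: [0.4343, 0.1329, 0.0286]
tcp_rot: [[-0.009, 1.0, 0.0], [1.0, 0.009, 0.0], [0.0, 0.0, -1.0]]
force: [-0.4, 0.5, 1.4]
opening: 0.402
grasp_force: 30.0
```

step_arm(
  targets=[
    [-1, 0, 0, 0.1, 0],
    [-1, 0, 0, 0.25, 0],
    [-1, 0, 0, 0.45, 0],
    [-1, 0, 0, 0.6, 0],
    [-1, 0, -0.2, 0.6, -0.04],
    [-1, 0, -0.4, 0.6, -0.08],
    [-1, 0, -0.6, 0.6, -0.12],
    [-1, 0, -0.8, 0.6, -0.16],
    [-1, 0, -1, 0.6, -0.2],
    [-1, 0, -1, 0.6, -0.24],
    [-1, 0, -1, 0.6, -0.28],
    [-1, 0, -1, 0.6, -0.32],
    [-1, 0, -1, 0.6, -0.356],
    [-1, 0, -1, 0.6, -0.356],
  ],
)

```text
time_s: 5.25
position: [0.4337, -0.117, 0.1783]
tcp_rot: [[0.896, 0.445, -0.001], [0.445, -0.896, 0.001], [-0.001, -0.001, -1.0]]
force: [0.8, 0.4, -1.1]
opening: 0.403
grasp_force: 30.0
```

step_arm(
  targets=[
    [-1, 0, -0.2, 0, 0],
    [-1, 0.03, -0.4, 0, 0],
    [-1, 0.03, -0.6, 0, 0],
    [-1, 0.03, -0.8, 0, 0],
    [-1, 0.03, -0.84, 0, 0],
    [-1, 0.03, -0.84, 0, 0],
    [-1, 0.03, -0.84, 0, 0],
    [-1, 0.03, -0.84, 0, 0],
  ],
)

```text
time_s: 6.05
position: [0.4412, -0.3246, 0.1782]
tcp_rot: [[0.894, 0.447, -0.002], [0.447, -0.894, 0.002], [-0.0, -0.003, -1.0]]
force: [-0.3, 0.2, -1.2]
opening: 0.401
grasp_force: 30.0
```

```bash
python3 - <<'E'
from h import *
c=capture("wrist");save(c,"w3");s=read_state();print(s["position"],s["joint_positions"],s["opening"],s["tcp_rot"][:2,0])
g=c["color"].astype(int).min(2)
b,ce=blob(g>120,proj(c,[[.49,-.309,.01]])[0]);print(ce*800/512,b.sum(),np.array(rect(c,b,.012)))
E
```

```text
[ 0.4414 -0.3248  0.1784] [-48.0368  28.3354  96.1654   0.0156  55.6103  15.3747] 0.4042089827293542 [0.8943 0.4474]
[410.6284 175.3368] 13975 [ 487.6918 -308.4827  183.6732   78.3712   26.5751]
```

View pics/w3.png

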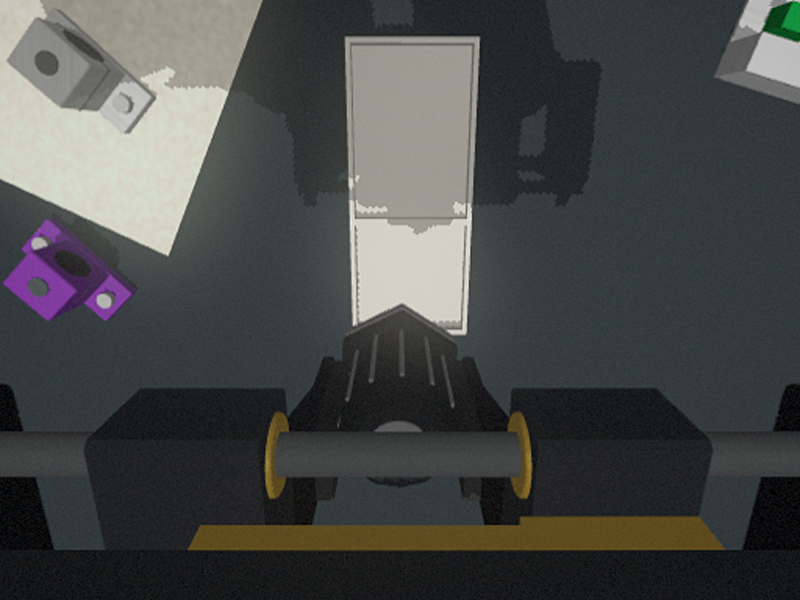

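The image confirms the long tray's divider at row 220, with the small compartment nearest the gripper. The gland is held upright.

step_arm(
  targets=[
    [-1, -0.004, -0.03, -0.15, 0],
    [-1, -0.004, -0.03, -0.3, 0],
    [-1, -0.004, -0.03, -0.42, 0],
    [-1, -0.004, -0.03, -0.5, 0],
    [-1, -0.004, -0.03, -0.55, 0],
    [-1, -0.004, -0.03, -0.57, 0],
    [-1, -0.004, -0.03, -0.582, 0],
    [-1, -0.004, -0.03, -0.584, 0],
    [-1, -0.004, -0.03, -0.584, 0],
  ],
)

```text
time_s: 7.0
position: [0.4412, -0.335, 0.0334]
tcp_rot: [[0.895, 0.445, 0.001], [0.445, -0.895, -0.001], [0.0, 0.002, -1.0]]
force: [0.1, 0.1, -1.3]
opening: 0.404
grasp_force: 30.0
```

step_arm(
  targets=[
    [-1, 0, 0.006, -0.004, 0],
    [-1, 0, 0.006, -0.007, 0],
    [-1, 0, 0.006, -0.007, 0],
    [0, 0, 0.006, -0.007, 0],
    [0, 0, 0.006, -0.007, 0],
    [0.5, 0, 0.006, -0.007, 0],
    [0.5, 0, 0.006, -0.007, 0],
    [0.5, 0, 0.006, -0.007, 0],
    [0.5, 0, 0.006, 0.1, 0],
    [0.5, 0, 0.006, 0.3, 0],
    [0.5, 0, 0.006, 0.5, 0],
    [0.5, 0, 0.006, 0.6, 0],
    [0.5, 0, 0.2, 0.6, 0.05],
    [0.5, 0, 0.4, 0.6, 0.1],
    [0.5, 0, 0.6, 0.6, 0.15],
    [0.5, 0, 0.7, 0.6, 0.2],
    [1, 0.0, 0.8, 0.6, 0.2],
    [1, 0.1, 0.85, 0.6, 0.2],
    [1, 0.1, 0.88, 0.6, 0.2],
    [1, 0.1, 0.88, 0.6, 0.2],
  ],
)

```text
time_s: 9.0
position: [0.4652, -0.1137, 0.1824]
tcp_rot: [[0.461, 0.887, -0.001], [0.887, -0.461, 0.0], [-0.0, -0.001, -1.0]]
force: [-0.8, -0.4, 0.2]
opening: 0.98
grasp_force: 0.0
```

```bash
python3 - <<'E'
from h import *
c=capture("wrist");save(c,"w4");s=read_state();print(s["position"],s["joint_positions"],s["tcp_rot"][:2,0])
E
```

```text
[ 0.4649 -0.1142  0.1823] [-27.1985  23.2961 105.535   -0.0298  51.2532   0.3191] [0.4617 0.887 ]
```

View pics/w4.png

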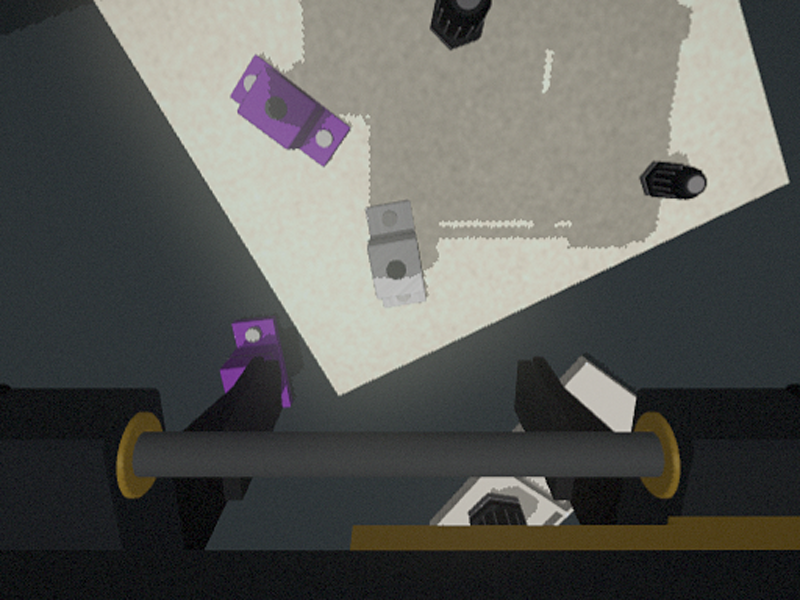

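The clamp's top dot is at (396,270), its far bolt at (390,219), and its far foot corners at (366,209) and (410,201). The large gland stands in the long tray.

```bash
python3 - <<'E'
from h import *
c=capture("wrist");S=512/800
t=lambda p,z:toplane(c,np.array(p)*S,z)*1000
b=t([390,219],.013);d=t([396,270],.045);f=t([[366,209],[410,201]],.008);n=t([[370,243],[416,236],[380,280],[426,273]],.045)
print("bolt",b,"dot",d,"foot",f,f.mean(0));print("top corners?",n)
for v in (f[1]-f[0],n[1]-n[0],n[3]-n[2],n[2]-n[0],(d-b)[0]):print(np.degrees(np.arctan2(v[1],v[0])),np.hypot(*v))
E
```

```text
bolt [[476.2587 -79.2388]] dot [[ 467.9187 -104.0105]] foot [[464.9734 -66.8851]
 [492.7813 -75.5092]] [478.8773 -71.1972]
top corners? [[ 461.8645  -82.376 ]
 [ 487.8594  -91.1615]
 [ 456.4632 -105.0802]
 [ 483.0821 -113.9646]]
-17.230226143365684 29.11449875829808
-18.67370345748192 27.439409305643782
-18.457099578294535 28.062362656429272
-103.38172773641524 23.337903119683393
-108.60721361648561 26.13799061985025
```

step_arm(
  targets=[
    [0.2, 0.012, 0.04, 0, 0.04],
    [0.2, 0.012, 0.04, 0, 0.054],
    [0.2, 0.012, 0.04, -0.15, 0.054],
    [0.2, 0.012, 0.04, -0.3, 0.054],
    [0.2, 0.012, 0.04, -0.45, 0.054],
    [0.2, 0.012, 0.04, -0.55, 0.054],
    [0.2, 0.012, 0.04, -0.62, 0.054],
    [0.2, 0.012, 0.04, -0.65, 0.054],
    [0.2, 0.012, 0.04, -0.65, 0.054],
    [0.2, 0.012, 0.04, -0.65, 0.054],
    [-1, 0.012, 0.04, -0.65, 0.054],
    [-1, 0.012, 0.04, -0.65, 0.054],
    [-1, 0.012, 0.04, -0.65, 0.054],
    [-1, 0.012, 0.04, -0.65, 0.054],
    [-1, 0.012, 0.04, -0.65, 0.054],
    [-1, 0.012, 0.04, -0.65, 0.054],
  ],
)

```text
time_s: 10.7
position: [0.469, -0.1047, 0.0206]
tcp_rot: [[0.306, 0.952, 0.001], [0.952, -0.306, -0.0], [-0.0, 0.001, -1.0]]
force: [0.4, 0.2, 6.1]
opening: 0.342
grasp_force: 30.0
```

step_arm(
  targets=[
    [-1, 0, 0, 0.1, 0],
    [-1, 0, 0, 0.25, 0],
    [-1, 0, 0, 0.44, 0],
    [-1, 0.06, -0.2, 0.44, -0.04],
    [-1, 0.12, -0.4, 0.44, -0.08],
    [-1, 0.18, -0.6, 0.44, -0.12],
    [-1, 0.21, -0.747, 0.44, -0.16],
    [-1, 0.21, -0.747, 0.44, -0.2],
    [-1, 0.21, -0.747, 0.44, -0.24],
    [-1, 0.21, -0.747, 0.44, -0.2535],
    [-1, 0.21, -0.747, 0.44, -0.2535],
    [-1, 0.21, -0.747, 0.3, -0.2535],
    [-1, 0.21, -0.747, 0.18, -0.2535],
    [-1, 0.21, -0.747, 0.1, -0.2535],
    [-1, 0.21, -0.747, 0.05, -0.2535],
    [-1, 0.21, -0.747, 0.03, -0.2535],
    [-1, 0.21, -0.747, 0.02, -0.2535],
    [-1, 0.21, -0.747, 0.02, -0.2535],
  ],
)

```text
time_s: 12.5
position: [0.5217, -0.2917, 0.0256]
tcp_rot: [[0.895, 0.447, 0.001], [0.447, -0.895, -0.001], [0.0, 0.001, -1.0]]
force: [-0.5, 0.2, -1.1]
opening: 0.343
grasp_force: 30.0
```

step_arm(
  targets=[
    [-1, 0, 0, -0.005, 0],
    [-1, 0, 0, -0.008, 0],
    [-1, 0, 0, -0.008, 0],
    [0.2, 0, 0, -0.008, 0],
    [0.2, 0, 0, -0.008, 0],
    [0.2, 0, 0, -0.008, 0],
    [0.2, 0, 0, 0.1, 0],
    [0.2, 0, 0, 0.3, 0],
    [0.2, 0, 0, 0.5, 0],
    [0.2, 0, 0, 0.62, 0],
    [0.2, 0.15, 0.2, 0.62, -0.04],
    [0.2, 0.3, 0.4, 0.62, -0.08],
    [0.2, 0.4, 0.55, 0.62, -0.12],
    [0.2, 0.46, 0.63, 0.62, -0.148],
    [0.2, 0.46, 0.63, 0.62, -0.148],
    [0.2, 0.46, 0.63, 0.62, -0.148],
    [0.2, 0.46, 0.63, 0.62, -0.148],
  ],
)

```text
time_s: 14.2
position: [0.6355, -0.1346, 0.1798]
tcp_rot: [[1.0, -0.002, -0.001], [-0.002, -1.0, -0.0], [-0.001, 0.0, -1.0]]
force: [0.6, -0.7, 0.9]
opening: 0.598
grasp_force: 0.0
```

```bash
python3 - <<'E'
from h import *
c=capture("wrist");save(c,"w5");s=read_state();print(s["position"],s["joint_positions"],s["tcp_rot"][:2,0])
E
```

```text
[ 0.6354 -0.1351  0.1799] [-21.8285  35.3484  81.0631  -0.0282  63.6302  68.362 ] [ 1.     -0.0031]
```

View pics/w5.png

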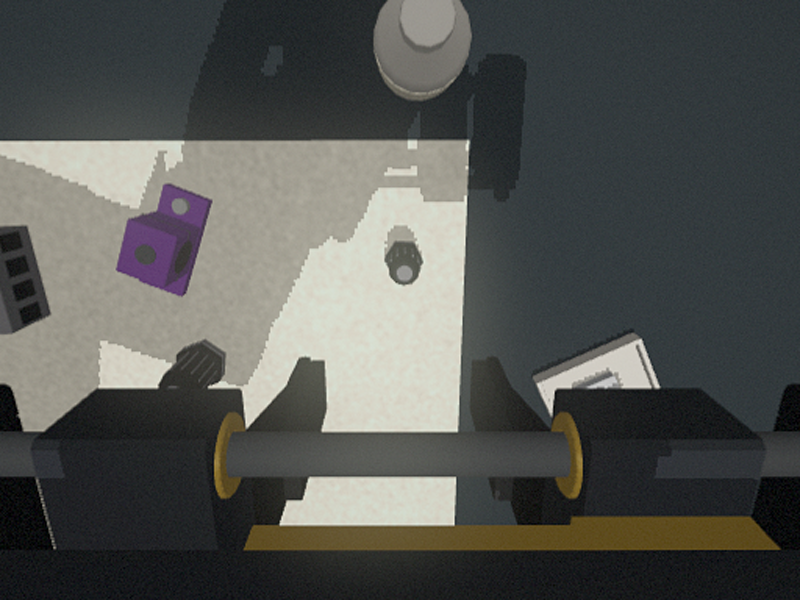

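The small gland's top disc is at (404,273). The bottle's near edge is at (420,98).

```bash
python3 - <<'E'
from h import *
c=capture("wrist");S=512/800
print(toplane(c,np.array([404.5,273])*S,.044),toplane(c,np.array([405,241])*S,.014),toplane(c,np.array([420,98])*S,0))
E
```

```text
[[ 0.6431 -0.1384]] [[ 0.6567 -0.1391]] [[ 0.7439 -0.1484]]
```

step_arm(
  targets=[
    [0.2, 0.032, -0.015, -0.15, 0],
    [0.2, 0.032, -0.015, -0.3, 0],
    [0.2, 0.032, -0.015, -0.43, 0],
    [0.2, 0.032, -0.015, -0.53, 0],
    [0.2, 0.032, -0.015, -0.59, 0],
    [0.2, 0.032, -0.015, -0.622, 0],
    [0.2, 0.032, -0.015, -0.622, 0],
    [0.2, 0.032, -0.015, -0.622, 0],
    [-1, 0.032, -0.015, -0.622, 0],
    [-1, 0.032, -0.015, -0.622, 0],
    [-1, 0.032, -0.015, -0.622, 0],
    [-1, 0.032, -0.015, -0.622, 0],
    [-1, 0.032, -0.015, -0.622, 0],
    [-1, 0.032, -0.015, -0.622, 0],
    [-1, 0.032, -0.015, -0.622, 0],
  ],
)

```text
time_s: 15.8
position: [0.6442, -0.1376, 0.0247]
tcp_rot: [[1.0, -0.002, 0.0], [-0.002, -1.0, 0.0], [0.0, -0.0, -1.0]]
force: [-0.2, -0.8, 1.9]
opening: 0.21
grasp_force: 30.0
```

step_arm(
  targets=[
    [-1, 0, 0, 0.1, 0],
    [-1, 0, 0, 0.25, 0],
    [-1, 0, 0, 0.44, 0],
    [-1, -0.08, 0.19, 0.5, 0],
    [-1, -0.16, 0.38, 0.5, 0],
    [-1, -0.24, 0.57, 0.5, 0],
    [-1, -0.32, 0.76, 0.5, 0],
    [-1, -0.4, 0.95, 0.5, 0],
    [-1, -0.4, 0.95, 0.5, 0],
  ],
)

```text
time_s: 16.7
position: [0.5402, 0.1043, 0.1493]
tcp_rot: [[1.0, 0.003, -0.004], [0.003, -1.0, 0.001], [-0.004, -0.001, -1.0]]
force: [-0.4, -0.2, 0.5]
opening: 0.208
grasp_force: 30.0
```

step_arm(
  targets=[
    [-1, -0.08, 0.2, 0, -0.01],
    [-1, -0.16, 0.4, 0, -0.02],
    [-1, -0.22, 0.6, 0, -0.037],
    [-1, -0.285, 0.8, 0, -0.037],
    [-1, -0.285, 0.95, 0, -0.037],
    [-1, -0.285, 0.953, 0, -0.037],
    [-1, -0.285, 0.953, 0, -0.037],
    [-1, -0.285, 0.953, 0, -0.037],
    [-1, -0.285, 0.953, 0, -0.037],
  ],
)

```text
time_s: 17.6
position: [0.4734, 0.3364, 0.1494]
tcp_rot: [[0.993, -0.12, -0.001], [-0.12, -0.993, -0.001], [-0.001, 0.001, -1.0]]
force: [-0.2, 0.3, 0.2]
opening: 0.207
grasp_force: 30.0
```

step_arm(
  targets=[
    [-1, 0, 0.006, -0.15, 0],
    [-1, 0, 0.006, -0.3, 0],
    [-1, 0, 0.006, -0.4, 0],
    [-1, 0, 0.006, -0.45, 0],
    [-1, 0, 0.006, -0.475, 0],
    [-1, 0, 0.006, -0.484, 0],
    [-1, 0, 0.006, -0.488, 0],
    [-1, 0, 0.006, -0.488, 0],
    [-0.2, 0, 0.006, -0.488, 0],
    [-0.2, 0, 0.006, -0.488, 0],
    [-0.2, 0, 0.006, -0.488, 0],
    [-0.2, 0, 0.006, -0.488, 0],
  ],
)

```text
time_s: 18.8
position: [0.473, 0.3397, 0.0278]
tcp_rot: [[0.993, -0.118, 0.0], [-0.118, -0.993, 0.0], [0.0, -0.0, -1.0]]
force: [0.4, 0.2, -0.1]
opening: 0.39
grasp_force: 0.0
```

step_arm(
  targets=[
    [-0.2, 0, 0, 0.1, 0],
    [-0.2, 0, 0, 0.25, 0],
    [-0.2, 0, 0, 0.45, 0],
    [-0.2, 0, 0, 0.62, 0],
    [0.2, 0.15, -0.2, 0.62, 0.02],
    [0.2, 0.3, -0.4, 0.62, 0.04],
    [0.2, 0.45, -0.6, 0.62, 0.06],
    [0.2, 0.62, -0.8, 0.62, 0.06],
    [0.2, 0.62, -0.84, 0.62, 0.06],
    [0.2, 0.62, -0.84, 0.62, 0.06],
    [0.2, 0.62, -0.84, 0.62, 0.06],
  ],
)

```text
time_s: 19.9
position: [0.6289, 0.1275, 0.1822]
tcp_rot: [[0.998, 0.066, 0.0], [0.066, -0.998, 0.0], [0.0, -0.0, -1.0]]
force: [-0.1, 1.0, -0.2]
opening: 0.601
grasp_force: 0.0
```

```bash
python3 - <<'E'
from h import *
c=capture("wrist");save(c,"w6");s=read_state();print(s["position"],s["joint_positions"],s["tcp_rot"][:2,0])
E
```

```text
[0.6275 0.1293 0.1821] [ 1.6453 34.5621 82.3135  0.0449 63.2111 87.6998] [0.9977 0.0685]
```

View pics/w6.png

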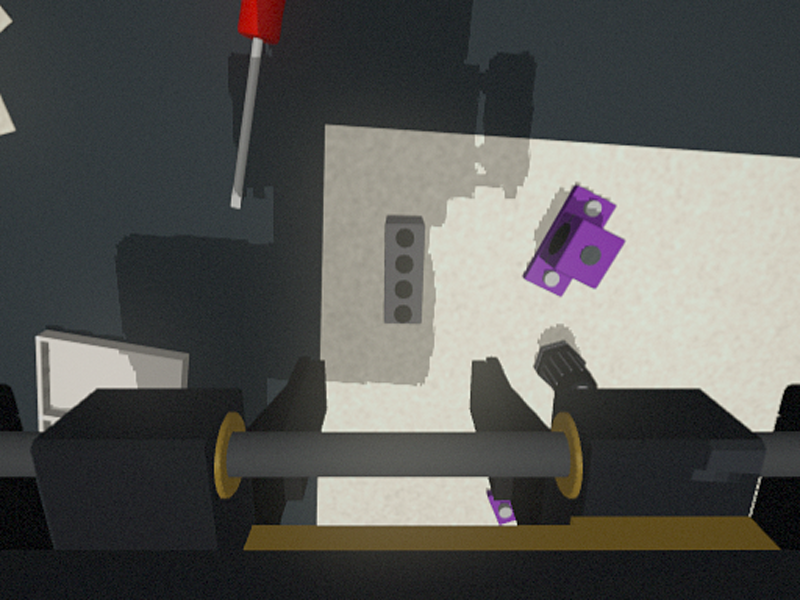

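The adapter is at (404,270), with caps from (404.5,238) to (402.5,313) and its top outline from (387,216) to (422,323). The screwdriver tip at (236,207) is well clear.

```bash
python3 - <<'E'
from h import *
c=capture("wrist");S=512/800
q=toplane(c,np.array([[404.5,238],[404,264],[403.5,289],[402.5,313]])*S,.044);v=q[0]-q[3];print(q,q.mean(0),np.degrees(np.arctan2(v[1],v[0])),np.hypot(*v))
e=toplane(c,np.array([[387,224],[385,322],[424,224],[421,322]])*S,.038)
print(e,e.mean(0),[np.degrees(np.arctan2(*(e[i]-e[i+1])[::-1])) for i in(0,2)])
E
```

```text
[[0.6561 0.1282]
 [0.6404 0.1273]
 [0.6247 0.1264]
 [0.6093 0.1259]] [0.6326 0.127 ] 2.7199581506174892 0.046876243178715395
[[0.6627 0.139 ]
 [0.6004 0.1364]
 [0.6642 0.117 ]
 [0.602  0.1136]] [0.6323 0.1265] [np.float64(2.45576100579037), np.float64(3.1601116736988106)]
```

step_arm(
  targets=[
    [0.2, 0.018, -0.006, -0.15, -0.006],
    [0.2, 0.018, -0.006, -0.3, -0.006],
    [0.2, 0.018, -0.006, -0.44, -0.006],
    [0.2, 0.018, -0.006, -0.54, -0.006],
    [0.2, 0.018, -0.006, -0.6, -0.006],
    [0.2, 0.018, -0.006, -0.64, -0.006],
    [0.2, 0.018, -0.006, -0.64, -0.006],
    [0.2, 0.018, -0.006, -0.64, -0.006],
    [-1, 0.018, -0.006, -0.64, -0.006],
    [-1, 0.018, -0.006, -0.64, -0.006],
    [-1, 0.018, -0.006, -0.64, -0.006],
    [-1, 0.018, -0.006, -0.64, -0.006],
    [-1, 0.018, -0.006, -0.64, -0.006],
    [-1, 0.018, -0.006, -0.64, -0.006],
    [-1, 0.018, -0.006, -0.64, -0.006],
  ],
)

```text
time_s: 21.5
position: [0.6327, 0.1279, 0.0229]
tcp_rot: [[0.999, 0.051, 0.001], [0.051, -0.999, -0.0], [0.001, 0.0, -1.0]]
force: [0.1, -2.4, 3.6]
opening: 0.274
grasp_force: 30.0
```

step_arm(
  targets=[
    [-1, 0, 0, 0.1, 0],
    [-1, 0, 0, 0.25, 0],
    [-1, 0, 0, 0.44, 0],
    [-1, -0.08, 0.16, 0.5, 0.04],
    [-1, -0.16, 0.32, 0.5, 0.08],
    [-1, -0.24, 0.48, 0.5, 0.12],
    [-1, -0.32, 0.64, 0.5, 0.16],
    [-1, -0.42, 0.816, 0.5, 0.2],
    [-1, -0.42, 0.816, 0.5, 0.24],
    [-1, -0.42, 0.816, 0.5, 0.28],
    [-1, -0.42, 0.816, 0.5, 0.32],
    [-1, -0.42, 0.816, 0.5, 0.36],
    [-1, -0.42, 0.816, 0.5, 0.4],
    [-1, -0.42, 0.816, 0.5, 0.447],
    [-1, -0.42, 0.816, 0.5, 0.447],
    [-1, -0.42, 0.816, 0.5, 0.447],
    [-1, -0.42, 0.816, 0.5, 0.447],
  ],
)

```text
time_s: 23.2
position: [0.5273, 0.3321, 0.1473]
tcp_rot: [[0.117, 0.993, -0.0], [0.993, -0.117, -0.0], [-0.0, -0.0, -1.0]]
force: [0.4, -0.4, -0.7]
opening: 0.27
grasp_force: 30.0
```

```bash
python3 - <<'E'
from h import *
c=capture("wrist");save(c,"w7");s=read_state();print(s["position"],s["joint_positions"],s["tcp_rot"][:2,0])
E
```

```text
[0.5274 0.3321 0.1474] [21.9404 35.7882 86.629   0.0055 57.5978 28.6256] [0.1165 0.9932]
```

View pics/w7.png

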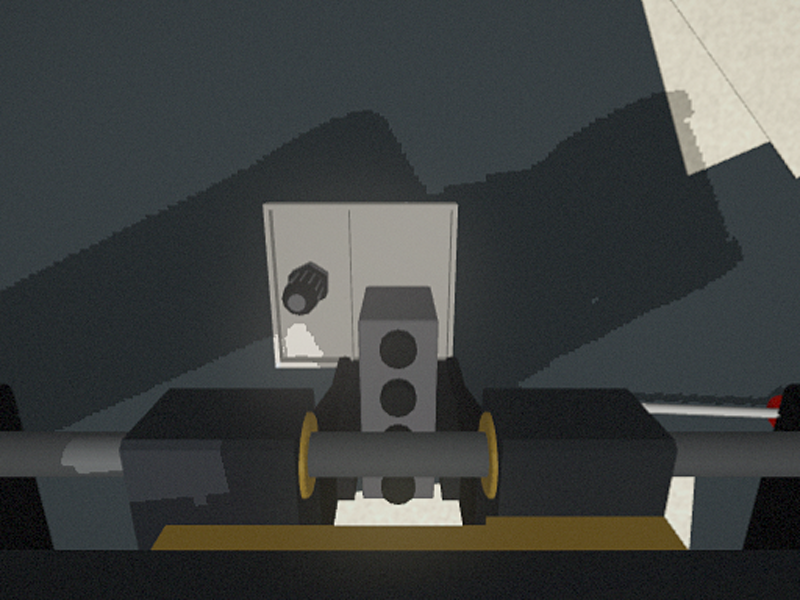

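The small gland stands in the narrow compartment at (307,288). The adapter is held square above the wide one, so I'm lowering it.

step_arm(
  targets=[
    [-1, 0, 0, -0.15, 0],
    [-1, 0, 0, -0.3, 0],
    [-1, 0, 0, -0.4, 0],
    [-1, 0, 0, -0.45, 0],
    [-1, 0, 0, -0.475, 0],
    [-1, 0, 0, -0.483, 0],
    [-1, 0, 0, -0.488, 0],
    [-1, 0, 0, -0.488, 0],
    [-0.2, 0, 0, -0.488, 0],
    [-0.2, 0, 0, -0.488, 0],
    [-0.2, 0, 0, -0.488, 0],
    [-0.2, 0, 0, -0.4, 0],
    [-0.2, 0, 0, -0.2, 0],
    [-0.2, 0, 0, 0, 0],
    [-0.2, 0, 0, 0.2, 0],
    [-0.2, -0.2, 0.3, 0.3, 0],
    [-0.2, -0.4, 0.6, 0.3, 0],
    [-0.2, -0.5, 0.8, 0.3, 0],
    [-0.2, -0.5, 0.8, 0.3, 0],
  ],
)

```text
time_s: 25.15
position: [0.4209, 0.5007, 0.2215]
tcp_rot: [[0.116, 0.993, 0.001], [0.993, -0.116, 0.001], [0.001, 0.001, -1.0]]
force: [1.4, 0.6, -0.3]
opening: 0.401
grasp_force: 0.0
```

```bash
python3 - <<'E'
from h import *
a=capture("scene");c=capture("top")
x=a["color"][130:330,70:400,::-1];y=c["color"][130:290,100:430,::-1]
cv2.imwrite("pics/f.png",cv2.resize(np.vstack([x[:,:],y]),None,fx=1.65,fy=1.65,interpolation=cv2.INTER_CUBIC))
E
```

```text
(no output)
```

View pics/f.png

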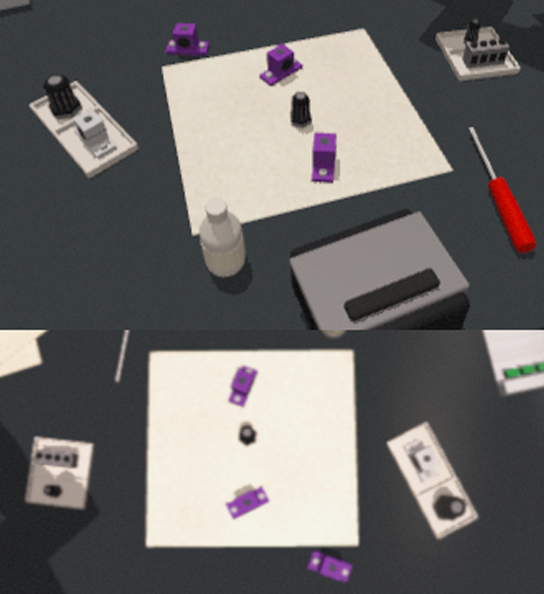

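The crop shows the large gland at (60,95) and the clamp at (92,125) in the long tray. The small gland and adapter are in the square tray at (480,45), all upright, and the bystanders have not moved.

```bash
python3 -c "
from rig import *
print(hand_in())"
```

```text
the job is handed in; nothing more can be done
None
```

Both kits are made up and the job is handed in: the large gland and clamp are in the long tray and the small gland and adapter block in the square tray, all upright in the final camera check, with the middle gland, bottle and screwdriver left alone; the judge's result isn't shown.

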